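Load a jug into a jug tipper and make a dry trial pour

ROBOT

A 7-joint arm with a two-finger parallel gripper is mounted at the origin on the work surface. World frame = base frame: x ahead of the robot, y to its left, z up, the work surface at z = 0. Lengths are in m, angles in rad, forces in N, time in s.
With the tool pointing down it reaches from about 0.425 to 0.95 m from the base axis. Payload 4.7 kg.
Tool frame: the origin (TCP) lies on the centre line of the jaws, within the pads' length; the fingertips stand robot.nose_length ahead of it and the grasp point (between the pads) lies 8 mm behind it (robot.nose_length is the distance from the TCP to the fingertips, in m); z points along the fingers, y is the line along which they close (so a half turn about z gives the same grasp; the last joint's range is limited). The gripper opens to 85 mm and grips with 20 to 120 N. Pads are 22 mm wide; open, the fingers measure 114 mm over their backs; the gripper's body (76 mm by 85 mm) begins 54 mm behind the grasp point. The pads swing forward as they close: fully open they stand 13 mm farther back than shut.
Start: joints at [1.109, 0.469, -0.049, 1.532, 0.024, 1.141, -0.082], TCP at [0.283, -0.613, 0.242] pointing down, gripper open.
Joint ranges: [-2.59, 2.59], [-0.33, 1.99], [-1.39, 1.29], [0.1, 2.45], [-1.04, 4.18], [0.21, 1.99], [-2.66, 2.66]. Speed limits (rad/s): [2.57, 2.57, 3.14, 3.14, 3.14, 3.14, 3.14].

INTERFACE

Orientations are given as [roll, pitch, yaw] about the fixed x, y, z axes, in that order (R = Rz(yaw) Ry(pitch) Rx(roll)).
In Python, from plant import robot gives the robot as it stands. Calls block until the motion is done:
- robot.goto(position, orientation): joint-space move of the TCP to a pose.
- robot.move_straight(position, vel=0.15, attitude=None, contact_N=None): straight line of the TCP; attitude=None keeps the orientation; vel is the mean speed in m/s. With contact_N (N) it stops when the force on the tool has changed by that much, and returns True; else False.
- robot.move_joints(angles): joint-space move.
- robot.grip(opening, strength=None): opening from 0.0 (shut) to 1.0 (fully open); strength is the grip in N (None keeps the last); returns when the fingers have stopped.
- robot.sleep(seconds).
- robot.inverse_kinematics(position, orientation): joint angles nearest the present ones, or None.
- robot.sense(): the state.
- robot.grab_frame(name): name is "scene" or "top" or "wrist"; returns a dict with "image" (400x640x3 uint8, red, green, blue), "range_z" (400x640 float32, m along the optical axis (not along the pixel's ray), 0 where there is no reading), "fx", "fy", "cx", "cy" (pixels), "R" (3x3) and "t" (3): a world point X has camera coordinates R X + t. Camera axes: x right, y down, z forward; pixel columns grow to the right and rows downward; lengths in m; the calibration is good to about 2 mm. The wrist camera is an equidistant fisheye: a pixel r from the principal point sees the ray r / f radians off the axis. A picture is of the moment at which its call begins.
A pose or a line that the arm cannot do raises robot.IKError and nothing moves.
- robot.close_job(): hands the job in; it is judged then, once.
The state is a dict: "t": time; "joint_pos": joint angles; "joint_velocities": joint speeds; "effort": joint torques, N m; "tcp_pos": TCP position; "tcp_rot": TCP orientation; "wrist_force": force on the tool from outside, world axes, zero at the start; "torque": the same for the moment, N m; "opening": opening from 0.0 (shut) to 1.0 (fully open); "gripper_force": force on a finger pad.
Only numpy, scipy, OpenCV 4.12 (cv2) and the standard library are available. Lean on these libraries where they do the work, as an engineer would, in place of code of your own. Each camera call takes 0.05 s, during which the arm holds its last target. There are 200 camera calls.

TASK

Pick the empty steel jug up by its lid knob, plug its block foot fully home in the socket of the white jug tipper with the spout on the mug side, and let go. Then take the jug by its bar handle and make a dry trial pour towards the mug: tip jug and cradle together to 40 degrees, within 6 degrees or so, stay there for a second, and lower it by the handle until it is level again, still home in the socket, before letting go. Never tip past 55 degrees or let go while it is tipped, and do not disturb the mug, cups, carton or jar.

Things in the scene. Friction and masses are not known exactly. Their poses are not given: they have to be found in the camera images.
- jug: Loose upright steel jug, 0.6 kg. Origin: centre of its foot's underside; z up, +x to the spout, -x to the bar handle. From the bottom: black rectangular block foot 60 (x) by 50 (y) by 36 mm high; round steel body, diameter 84 mm, from 36 to 146 mm above the origin; flat black lid to 152 mm; lid knob to 190 mm. Starts on the table beside the tipper.
- knob (a point): Centre of the jug's lid knob, 171 mm above the jug's origin. The knob is an upright flat bar, 40 mm long along the jug's x, 14 mm thick along its y, 38 mm high (19 mm above and below this point, its foot on the flat lid).
- handle (a point): Middle of the jug's bar handle, at (-92, 0, 118) mm in the jug's frame: a round level black bar, 10 mm thick, along the jug's y, 60 mm free between the two arms that join its ends to the body; 45 mm free gap between bar and body. As the jug tips, turn the tool with it or pinch lightly: the round bar can turn between the pads.
- spout (a point): Tip of the jug's small spout, at (61, 0, 140) mm in the jug's frame.
- tipper: White jug tipper, fixed to the table (place and yaw differ). Origin: at table height, midway between its two posts; z up, +x to the mug. Base plate 10 mm thick, from x = -85 to 175 mm, 150 mm wide (y). The posts, at y = +-66 mm, are 12 mm thick (y), 44 mm wide (x), tops 128 mm above the table, and carry the grey tilting cradle between them.
- socket (a point): Centre of the mouth of the cradle's socket, with the cradle's axes (tilts with it): x to the mug, z out of the socket. Level, it is 68 mm above the table, straight above the tipper's origin. The hole is 62.6 (x) by 52.6 (y) mm, 30 mm deep, mouth chamfer 3 mm, in a grey block 100 (x) by 90 (y) mm. Fully home, the jug's origin is 30 mm below this point.
- hinge (a point): Middle of the cradle's hinge axis, which is level along the tipper's y, 115 mm above the tipper's origin and 47 mm above the socket's mouth. Two cheeks of the cradle hang here beside the jug: inner faces at y = +-49 mm, 44 mm wide (x), up to 127 mm above the table when level.
- cradle (a joint): Tilt of the cradle: 0 level (it rests on a stop), grows as its top leans towards the mug (positive turn about the tipper's +y), up to 1.2 rad. A weak spring and friction; with the jug in, lifting at the bar handle takes a few newtons and it sinks back when released.
- mug: White mug, 72 mm in diameter, 85 mm high, standing on the tipper's base plate about 125 mm from the tipper's origin on its +x side. Origin: centre of its underside. Stays there.
- cup_stack: Stack of white plastic cups, 72 mm in diameter, 80 mm high; bystander. Origin: centre of its underside.
- carton: Paper drink carton, 60 by 60 by 150 mm; bystander. Origin: centre of its underside.
- jar: Amber glass jar with a metal cap, 60 mm in diameter, 90 mm high; bystander. Origin: centre of its underside.
There are look-alikes about, which are no part of the job. What is shaped like the jug but yellow is not meant. Leave any brown look-alike of the mug alone.

How it is judged:
By the outcome, as a careful person would: the job done as asked, in the order asked, and still so for the second after the job is handed in, with the robot touching nothing.
It also fails if it takes over 64 s, if anything falls off the work surface, if the arm or the gripper's body presses on something with over 40 N, if the wrist force passes 120 N, or if a joint passes its speed limit or range.

## Working session

There is one attempt and no reset: what is moved stays moved. The work goes in short steps, each a Python script; the robot and the scene stay as the last script left them, time stands still between calls to the robot, and variables do not carry over. Pictures are saved under pics/ and viewed, at most 10 in all, crops included, and the job is handed in when it is done.

```bash
mkdir -p pics; ls; python3 - <<'E'
from plant import robot
import cv2,pickle,numpy as np
print(robot.nose_length, robot.sense())
d={}
for n in("scene","top"):
    f=robot.grab_frame(n); d[n]=f
    cv2.imwrite(f"pics/{n}0.png",f["image"][:,:,::-1])
    R,t=np.array(f["R"]),np.array(f["t"]); print(n,f["fx"],f["cx"],f["cy"],-R.T@t,R[2])
pickle.dump(d,open("f0.pkl","wb"))
E
```

```text
pics
0.011 {'t': 0.0, 'joint_pos': array([ 1.10908546,  0.46950514, -0.04859862,  1.53371785,  0.02410422,
        1.14098107, -0.08230356]), 'joint_velocities': array([-9.51123646e-04, -1.06220647e-03, -1.91553152e-04, -7.36502121e-05,
       -1.64971292e-04,  1.23149487e-03, -1.42016063e-03]), 'effort': array([-5.31954756e-04, -5.10310543e+01, -4.63506812e-02, -2.37712598e+01,
        1.08572608e-02,  7.61256233e-03, -1.02465842e-05]), 'tcp_pos': array([ 0.28288336, -0.61223593,  0.24120833]), 'tcp_rot': array([-3.13956853e+00,  7.63661752e-05,  4.32844590e-01]), 'wrist_force': array([0.2839652 , 0.25773747, 0.03198845]), 'torque': array([-0.01748541,  0.01292582, -0.00936846]), 'gripper_force': 0.0, 'opening': 1.002008597678982}
scene 467.7854078754035 316.68554080067497 205.42170948268813 [1.02764095 0.70493635 1.36383116] [-0.28796718 -0.47078861 -0.83392625]
top 379.31162941396195 317.7279103814788 200.98830138445965 [ 0.46019326 -0.00140038  1.24910474] [ 0.08847197  0.01921418 -0.99589333]
```

View pics/top0.png

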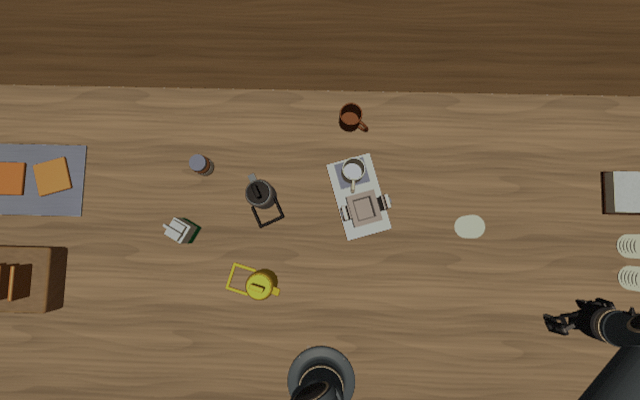

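View pics/scene0.png

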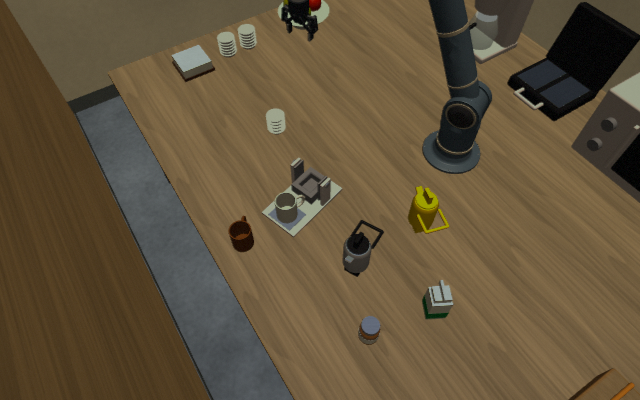

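The top view shows the steel jug at about (262,193) with its handle at (268,215). The tipper socket is at about (363,208) and the mug at (353,172). The yellow jug and the brown mug are decoys. Next I'll measure with the depth data.

```bash
cat > h.py <<'E'
import numpy as np,cv2
def cloud(f):
    v,u=np.mgrid[0:400,0:640]; z=f["range_z"]
    c=np.stack([(u-f["cx"])/f["fx"]*z,(v-f["cy"])/f["fy"]*z,z],-1)
    P=(c-np.array(f["t"]))@np.array(f["R"]); P[z==0]=np.nan
    return P
E
python3 - <<'E'
import pickle; from h import *
d=pickle.load(open("f0.pkl","rb"))
for n,f in d.items():
    P=cloud(f); x,y,z=P[...,0],P[...,1],P[...,2]
    r0=lambda cx,cy,r:np.hypot(x-cx,y-cy)<r
    if n=="top": print("jug px",P[193,262],"sock px",P[208,363],"mug",P[172,353],"table",P[230,320])
    pj=d["top"]; 
    if n=="top": J=P[190,268][:2]; S=P[208,363][:2]
    sat=f["image"].max(2).astype(int)-f["image"].min(2)
    m=r0(*J,.16)
    def rect(mask,l):
        p=P[mask]; 
        if len(p)<4: print(n,l,len(p)); return
        q=cv2.minAreaRect((p[:,:2]*1000).astype(np.float32)); print(n,l,len(p),p.mean(0).round(4),np.round(q[0],1),np.round(q[1],1),round(q[2],1))
    rect(m&(z>.162)&(z<.2),"knob")
    rect(m&(z>.18)&(z<.2),"knobtop")
    rect(m&(z>.146)&(z<.157),"lid")
    rect(m&(z>.105)&(z<.128),"handle+")
    m=r0(*S,.2)&(sat<40)
    rect(m&(z>.004)&(z<.016),"plate")
    rect(m&(z>.12)&(z<.134),"posts")
    rect(m&(z>.06)&(z<.076)&r0(*S,.075),"block")
    rect(m&(z>.075)&(z<.095)&~r0(*S,.08),"mug")
im=cv2.resize(d["top"]["image"][130:270,150:410,::-1],(780,420),interpolation=cv2.INTER_CUBIC);cv2.imwrite("pics/c1.png",im)
E
```

```text
Traceback (most recent call last):
NameError: name 'J' is not defined
```

```bash
python3 - <<'E'
import pickle; from h import *
d=pickle.load(open("f0.pkl","rb"))
T=cloud(d["top"]); J=T[190,268][:2]; S=T[208,363][:2]
print("jug px",T[193,262],"sock px",T[208,363],"mug",T[172,353],"table",T[230,320])
for n,f in d.items():
    P=cloud(f); x,y,z=P[...,0],P[...,1],P[...,2]
    r0=lambda c,r:np.hypot(x-c[0],y-c[1])<r
    sat=f["image"].max(2).astype(int)-f["image"].min(2)
    def rect(mask,l):
        p=P[mask]
        if len(p)<4: print(n,l,len(p)); return
        q=cv2.minAreaRect((p[:,:2]*1000).astype(np.float32)); print(n,l,len(p),p.mean(0).round(4),np.round(q[0],1),np.round(q[1],1),round(q[2],1))
    m=r0(J,.15)
    rect(m&(z>.162)&(z<.2),"knob")
    rect(m&(z>.18)&(z<.2),"knobtop")
    rect(m&(z>.146)&(z<.157),"lid")
    rect(m&(z>.105)&(z<.128)&~r0(J,.05),"handle+")
    m=r0(S,.2)&(sat<40)
    rect(m&(z>.004)&(z<.016),"plate")
    rect(m&(z>.12)&(z<.134)&r0(S,.1),"posts")
    rect(m&(z>.06)&(z<.076)&r0(S,.075),"block")
    rect(m&(z>.075)&(z<.095)&~r0(S,.08),"mug")
im=cv2.resize(d["top"]["image"][130:270,150:410,::-1],(780,420),interpolation=cv2.INTER_CUBIC);cv2.imwrite("pics/c1.png",im)
E
```

```text
jug px [0.57717307 0.18328793 0.14983696] sock px [ 0.54890678 -0.12316037  0.03862775] mug [ 0.66878526 -0.09106538  0.0121026 ] table [0.47571704 0.01266938 0.00116004]
scene knob 101 [0.5829 0.2023 0.1826] [581.5 199.6] [39.8 15.6] 25.3
scene knobtop 69 [0.5803 0.2002 0.1882] [581.2 199.3] [38.8 15.5] 27.1
scene lid 284 [0.5832 0.2036 0.1512] [584.3 205.8] [83.3 70.1] 61.2
scene handle+ 220 [0.5297 0.1893 0.1203] [553.5 189.2] [139.6  81.4] 28.4
scene plate 1068 [ 0.622  -0.0722  0.01  ] [ 595.6 -134.9] [271.3 209.2] 17.3
scene posts 158 [ 0.5477 -0.1173  0.1263] [ 547.6 -120.2] [ 46.3 153.3] 16.5
scene block 423 [ 0.5578 -0.126   0.0673] [ 554.8 -122.6] [129.8 117.5] 65.9
scene mug 168 [ 0.666  -0.0837  0.0863] [665.5 -83.8] [75.6 71.6] 46.0
top knob 86 [0.5798 0.1954 0.1858] [580.5 197. ] [38.6 14.2] 25.9
top knobtop 72 [0.5803 0.1966 0.1885] [580.5 197.1] [38.5 13.9] 24.8
top lid 337 [0.5803 0.1959 0.1513] [581.8 197.2] [68.4 67.6] 2.8
top handle+ 190 [0.5097 0.1708 0.1211] [526.1 170.9] [71.3 81.9] 25.5
top plate 1994 [ 0.5967 -0.1047  0.0104] [ 591.5 -110.7] [260.7 152.2] 17.2
top posts 214 [ 0.5486 -0.123   0.1263] [ 547.9 -122.8] [ 43.1 152.2] 16.2
top block 620 [ 0.5497 -0.1223  0.0679] [ 554.3 -108.9] [118.1 121.2] 17.0
top mug 102 [ 0.6658 -0.0847  0.0886] [667.6 -85.3] [71.4 70. ] 44.0
```

View pics/c1.png

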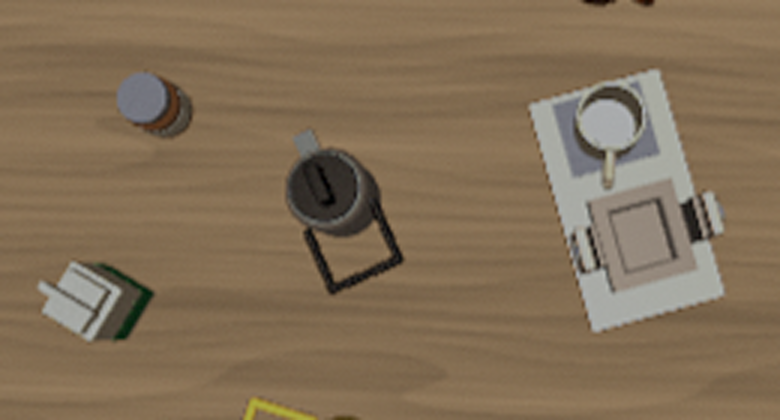

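Measurements agree across the two views. The jug is at (581,198) mm with yaw 25.5°. The tipper is at (548,-122) mm with yaw about 17°, and the heights and sizes match the given ones. Next I'll check that the whole plan is reachable.

```bash
cat >> h.py <<'E'
from scipy.spatial.transform import Rotation as Ro
D=np.pi/180
JUG=np.array([.581,.1983]); JY=25.5*D
TIP=np.array([.548,-.1218]); TY=17*D
def down(yaw): return [np.pi,0,yaw]
def handle_pose(tip_deg,phi0=40,flip=1,TIP=TIP,TY=TY,h=(-.092,.041),fwd=.008):
    """TCP pose with the bar at the grasp point; phi = tool lean (points to +x) from vertical"""
    a=tip_deg*D; x=h[0]*np.cos(a)+h[1]*np.sin(a); z=-h[0]*np.sin(a)+h[1]*np.cos(a)
    ph=(phi0-tip_deg)*D
    zt=np.array([np.sin(ph),0,-np.cos(ph)]); xt=np.array([0,flip,0.]); yt=np.cross(zt,xt)
    Rz=Ro.from_euler('z',TY).as_matrix()
    p=Rz@(np.array([x,0,z+.115])+fwd*zt)+[TIP[0],TIP[1],0]
    return p, Ro.from_matrix(Rz@np.stack([xt,yt,zt],1)).as_euler('xyz')
E
python3 - <<'E'
from h import *; from plant import robot
ik=lambda p,o:(lambda q:None if q is None else np.round(q,2))(robot.inverse_kinematics(p,o))
for k in(0,np.pi):
    print("jug",ik([*JUG,.168],down(JY+k)),ik([*JUG,.36],down(JY+k)),"tip",ik([*TIP,.36],down(TY+k)),ik([*TIP,.206],down(TY+k)))
for f in(1,-1):
  for ph in(20,30,40):
    for fw in (-.08,.008):
      print(f,ph,fw,*[ik(*handle_pose(a,ph,f,fwd=fw)) for a in((0,40) if fw>0 else (0,))])
E
```

```text
jug [ 0.14  0.56 -0.76  1.73  0.44  1.03 -1.9 ] [ 0.25  0.43 -0.93  1.49  0.35  1.4  -1.82] tip [ 0.42  0.22 -0.33  1.63  0.07  1.31 -1.2 ] [ 0.4   0.34 -0.32  1.83  0.13  0.99 -1.25]
jug [ 0.37  0.75 -1.18  1.72  0.74  1.2   1.  ] [ 0.37  0.53 -1.17  1.48  0.49  1.46  1.21] tip [ 0.78  0.29 -0.8   1.61  0.22  1.33  1.81] [ 0.76  0.44 -0.81  1.81  0.36  1.05  1.68]
1 20 -0.08 [ 0.93  0.05 -0.54  2.18 -0.31  0.67  0.91]
1 20 0.008 [ 0.87  0.24 -0.59  2.22 -0.16  0.43  0.75] [ 0.48  0.47 -0.5   1.74  0.32  1.34  0.15]
1 30 -0.08 [ 1.01  0.02 -0.5   2.28 -0.7   0.58  1.35]
1 30 0.008 [ 1.03  0.24 -0.68  2.3  -0.65  0.29  1.29] [ 0.57  0.4  -0.56  1.83  0.29  1.16  0.19]
1 40 -0.08 None
1 40 0.008 None [ 0.66  0.33 -0.58  1.92  0.22  0.96  0.27]
-1 20 -0.08 [ 0.52  0.03 -0.13  2.19 -0.35  0.68 -2.2 ]
-1 20 0.008 [ 0.42  0.19 -0.08  2.25 -0.44  0.46 -2.13] [-0.63  0.66  1.11  1.81 -0.36  1.31 -2.24]
-1 30 -0.08 [ 0.66  0.   -0.15  2.3  -0.71  0.58 -1.78]
-1 30 0.008 [ 0.61  0.19 -0.21  2.33 -0.94  0.36 -1.58] [-0.65  0.56  1.12  1.89 -0.41  1.16 -2.21]
-1 40 -0.08 None
-1 40 0.008 None [-0.67  0.45  1.12  1.98 -0.49  1.01 -2.16]
```

```bash
python3 - <<'E'
from h import *; from plant import robot
s=lambda l:(lambda q:print(l,round(q["t"],2),q["tcp_pos"].round(4),q["wrist_force"].round(1),round(q["opening"],3),round(q["gripper_force"],1)))(robot.sense())
robot.goto([*JUG,.36],down(JY)); s("over")
robot.move_straight([*JUG,.23],vel=.25)
f=robot.grab_frame("wrist"); cv2.imwrite("pics/w1.png",f["image"][:,:,::-1])
print(robot.move_straight([*JUG,.168],vel=.1,contact_N=8)); s("at")
robot.grip(0.0,70); s("grip")
robot.move_straight([*JUG,.36],vel=.15); s("lift")
f=robot.grab_frame("wrist"); cv2.imwrite("pics/w2.png",f["image"][:,:,::-1])
robot.goto([*TIP,.36],down(TY)); s("tip")
import pickle
d={n:robot.grab_frame(n) for n in("wrist","top","scene")}; pickle.dump(d,open("f1.pkl","wb"))
cv2.imwrite("pics/v1.png",np.hstack([cv2.resize(d["wrist"]["image"],(400,250)),cv2.resize(d["scene"]["image"][80:280,200:520],(400,250))])[:,:,::-1])
E
```

```text
over 3.16 [0.5815 0.1973 0.3597] [ 1.4  0.1 -0.5] 1.0 0.0
False
at 4.64 [0.5813 0.1987 0.1685] [ 1.  -0.3  0.7] 1.005 0.0
grip 5.29 [0.5811 0.1988 0.1683] [ 0.7  1.4 -0. ] 0.155 69.2
lift 6.72 [0.5806 0.1979 0.3587] [-0.5  0.1 -7.8] 0.15 68.1
tip 8.0 [ 0.5484 -0.1194  0.3603] [-0.5  0.  -7.3] 0.153 68.2
```

View pics/v1.png

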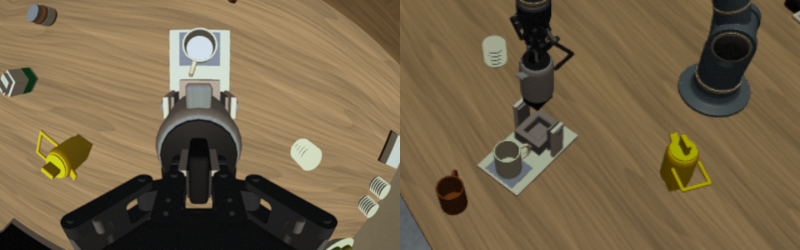

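The jug hangs upright from its knob (wrist view, left) with the spout towards the mug, above the socket. I'll check its alignment against the posts from the depth data.

```bash
python3 - <<'E'
from h import *; from plant import robot; import pickle
q=robot.sense(); print(q["tcp_pos"].round(4),q["tcp_rot"].round(4))
d=pickle.load(open("f1.pkl","rb"))
Rz=np.array([[np.cos(TY),np.sin(TY)],[-np.sin(TY),np.cos(TY)]])
for n in("top","scene"):
    P=cloud(d[n]).reshape(-1,3); L=(P[:,:2]-TIP)@Rz.T; z=P[:,2]
    b=(abs(z-.311)<.012)&(L[:,0]<-.06)&(L[:,0]>-.12)&(abs(L[:,1])<.06)
    bar=L[b]; bb=bar[bar[:,0]<-.083]; print(n,"bar",len(bb),bb.mean(0).round(4),bb.min(0).round(4),bb.max(0).round(4),"z",z[b].mean().round(4), "slope deg",np.polyfit(bb[:,1],bb[:,0],1)[0]/D if len(bb)>5 else 0)
    for s in(1,-1):
        p=(abs(z-.128)<.005)&(abs(L[:,0])<.03)&(abs(s*L[:,1]-.066)<.012); print("post",s,p.sum(),L[p].min(0).round(4),L[p].max(0).round(4))
    body=(z>.235)&(z<.33)&(np.hypot(*L.T)<.055)
    pts=L[body]; A=np.c_[2*pts,np.ones(len(pts))]; c=np.linalg.lstsq(A,(pts**2).sum(1),rcond=None)[0]; print("body circle",len(pts),c[:2].round(4),np.sqrt(c[2]+c[0]**2+c[1]**2).round(4))
E
```

```text
[ 0.5484 -0.1196  0.3602] [-3.1411e+00 -7.0000e-04  3.0030e-01]
top bar 65 [-0.0899  0.0243] [-0.0955  0.0055] [-0.083   0.0416] z 0.3141 slope deg 2.2866863332756626
post 1 73 [-0.0202  0.054 ] [0.0221 0.0749]Traceback (most recent call last):
  File "<stdin>", line 10, in <module>
    return umr_minimum(a, axis, None, out, keepdims, initial, where)
ValueError: zero-size array to reduction operation minimum which has no identity
```

```bash
python3 - <<'E'
from h import *; import pickle
d1=pickle.load(open("f1.pkl","rb")); d0=pickle.load(open("f0.pkl","rb"))
def fr(o,yaw): 
    R=np.array([[np.cos(yaw),np.sin(yaw)],[-np.sin(yaw),np.cos(yaw)]]); return lambda P:(P[:,:2]-o)@R.T
for n in("top","scene"):
  for l,d,o,yaw,zh in(("before",d0,JUG,JY,.118),("held",d1,TIP,TY,.31)):
    P=cloud(d[n]).reshape(-1,3); L=fr(o,yaw)(P); z=P[:,2]; P=None
    b=(abs(z-zh)<.012)&(L[:,0]<-.08)&(L[:,0]>-.12)&(abs(L[:,1])<.06); x,y=L[b].T
    print(n,l,"bar",b.sum(),"x",x.mean().round(4),"y",y.min().round(4),y.max().round(4),"z",z[b].mean().round(4),"slope",np.polyfit(y,x,1)[0]/D if b.sum()>5 else 0)
    body=(z>zh-.075)&(z<zh+.02)&(np.hypot(*L.T)<.055)&(abs(L[:,1])<.05)
    q=L[body]; print("  body",len(q), *( (q.min(0).round(4),q.max(0).round(4)) if len(q) else ()))
    if l=="held":
      for s in(1,-1):
        p=(abs(z-.128)<.004)&(abs(L[:,0])<.03)&(abs(s*L[:,1]-.066)<.014)
        if p.sum(): print("  post",s,p.sum(),L[p].min(0).round(4),L[p].max(0).round(4))
E
```

```text
top before bar 106 x -0.0911 y -0.0414 0.0383 z 0.1212 slope -0.2020229777859767
  body 233 [-0.0434 -0.0429] [0.0537 0.0393]
top held bar 70 x -0.0893 y 0.0055 0.0416 z 0.314 slope 5.579029641418896
  body 147 [-0.0435  0.0015] [0.0531 0.0426]
  post 1 78 [-0.0202  0.0524] [0.0221 0.0746]
scene before bar 97 x -0.0903 y -0.0405 0.0415 z 0.1215 slope -0.49494332979950445
  body 413 [-0.0441 -0.0402] [0.0495 0.0432]
scene held bar 57 x -0.0892 y -0.015 0.0444 z 0.3131 slope 0.5447302881133435
  body 580 [-0.0403 -0.0347] [0.0487 0.0467]
  post 1 54 [-0.021   0.0521] [0.0217 0.0774]
  post -1 34 [-0.0144 -0.0749] [ 0.0224 -0.0523]
```

The jug and TCP readings both show a tracking error of about 2 mm in y, so I'll correct for it using the sensed position and then insert.

```bash
cat >> h.py <<'E'
def trim(robot,target,it=2):
    c=np.array(target,float)
    for _ in range(it):
        robot.move_straight(list(c),vel=.08); e=np.array(target)-robot.sense()["tcp_pos"]; c=c+e
    robot.move_straight(list(c),vel=.05); return c
E
python3 - <<'E'
from h import *; from plant import robot
s=lambda l:(lambda q:print(l,round(q["t"],2),q["tcp_pos"].round(4),q["tcp_rot"].round(3),q["wrist_force"].round(1),q["torque"].round(2)))(robot.sense())
robot.move_straight([*TIP,.27],vel=.15)
c=trim(robot,[*TIP,.244]); s("pre"); print(c)
for z in(.236,.228,.220,.213,.2065):
    hit=robot.move_straight([c[0],c[1],c[2]-.244+z],vel=.04,contact_N=20); s((z,hit))
    if hit: break
E
```

```text
pre 9.88 [ 0.5475 -0.1219  0.2435] [3.142 0.    0.297] [-0.5  0.9 -7.4] [ 0.   -0.04 -0.04]
[ 0.54762034 -0.12183441  0.24351011]
(0.236, False) 10.22 [ 0.5473 -0.1218  0.235 ] [-3.141e+00  1.000e-03  2.970e-01] [-0.1 -0.4 -7.1] [ 0.07 -0.01 -0.03]
(0.228, False) 10.57 [ 0.5474 -0.1218  0.2271] [-3.141e+00  1.000e-03  2.970e-01] [ 0.3 -0.6 -6.7] [-0.03 -0.03  0.04]
(0.22, False) 10.93 [ 0.5473 -0.1219  0.2191] [-3.141e+00  1.000e-03  2.970e-01] [-0.  -0.5 -7.3] [-0.04 -0.   -0.02]
(0.213, False) 11.25 [ 0.5473 -0.1219  0.2121] [-3.141e+00  1.000e-03  2.970e-01] [-0.6 -0.5 -6.4] [ 0.05 -0.04  0.01]
(0.2065, False) 11.56 [ 0.5481 -0.1217  0.2063] [ 3.141e+00 -1.000e-03  2.970e-01] [ 1.   0.1 -4.9] [ 0.06 -0.29  0.04]
```

```bash
python3 - <<'E'
from h import *; from plant import robot; import pickle
s=lambda l:(lambda q:print(l,round(q["t"],2),q["tcp_pos"].round(4),q["wrist_force"].round(1),q["torque"].round(2)))(robot.sense())
p=robot.sense()["tcp_pos"]
print(robot.move_straight([.5478,-.1218,.2025],vel=.03,contact_N=15)); s("push")
robot.grip(1.0); s("open")
robot.move_straight([.5478,-.1218,.30],vel=.2)
# back and up, clear of view
P,o=handle_pose(0,20,1,fwd=-.14); P[2]+=.05
robot.goto(P,o); s("back")
d={n:robot.grab_frame(n) for n in("top","scene")}; pickle.dump(d,open("f2.pkl","wb"))
for n in d:
    Q=cloud(d[n]).reshape(-1,3); R=np.array([[np.cos(TY),np.sin(TY)],[-np.sin(TY),np.cos(TY)]]); L=(Q[:,:2]-TIP)@R.T; z=Q[:,2]
    b=(abs(z-.156)<.014)&(L[:,0]<-.08)&(L[:,0]>-.12)&(abs(L[:,1])<.06); k=(z>.218)&(z<.24)&(np.hypot(*L.T)<.04); l=(abs(z-.19)<.006)&(np.hypot(*L.T)<.043)
    for m,nm in((b,"bar"),(k,"knobtop"),(l,"lid")):
        print(n,nm,m.sum(),*( (L[m].mean(0).round(4),L[m].min(0).round(4),L[m].max(0).round(4),np.percentile(z[m],[5,50,95]).round(4)) if m.any() else ()))
cv2.imwrite("pics/v2.png",cv2.resize(d["scene"]["image"][100:280,220:460,::-1],(720,540)))
E
```

```text
True
push 11.77 [ 0.5492 -0.1211  0.2061] [-1.6  0.1  5.1] [0.04 0.39 0.12]
open 12.46 [ 0.5481 -0.1212  0.204 ] [ 0.  -0.2  0.8] [ 0.05 -0.01 -0.02]
back 15.23 [ 0.4143 -0.1626  0.3375] [-1.   0.3  0.1] [-0.1   0.3  -0.03]
top bar 112 [-0.0895 -0.0014] [-0.0957 -0.0428] [-0.0804  0.039 ] [0.1566 0.1602 0.1636]
top knobtop 82 [ 0.0009 -0.0007] [-0.0187 -0.0081] [0.0213 0.0059] [0.2227 0.2274 0.2307]
top lid 391 [0.0003 0.0001] [-0.0338 -0.0361] [0.0359 0.0336] [0.1856 0.1898 0.193 ]
scene bar 75 [-0.0893  0.0021] [-0.0971 -0.0405] [-0.0823  0.0408] [0.1536 0.1592 0.165 ]
scene knobtop 61 [0.0024 0.003 ] [-0.0206 -0.0076] [0.0229 0.0117] [0.2186 0.2268 0.2316]
scene lid 200 [0.0072 0.0074] [-0.0322 -0.0343] [0.0359 0.0335] [0.1851 0.1897 0.1946]
```

View pics/v2.png

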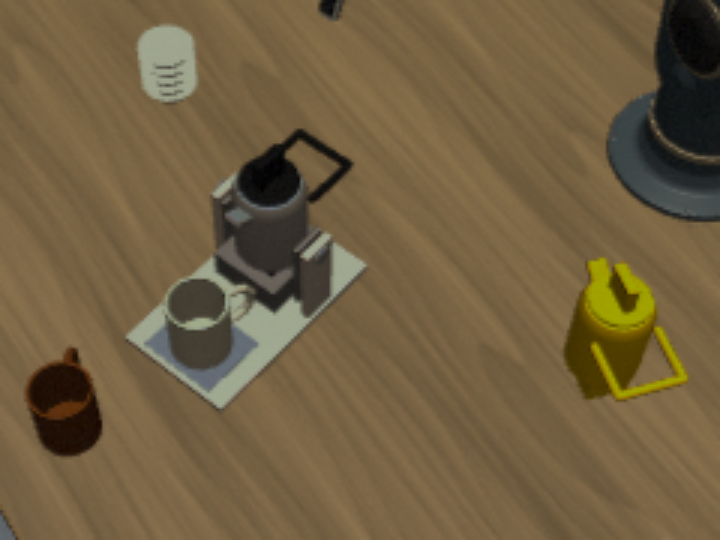

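The jug is home: the lid is at 190 mm and the knob top at 228 mm, both as expected, and the spout faces the mug. Next I'll take the handle.

```bash
python3 - <<'E'
from h import *; from plant import robot
s=lambda l:(lambda q:print(l,round(q["t"],2),q["tcp_pos"].round(4),q["tcp_rot"].round(3),q["wrist_force"].round(1),q["torque"].round(2),round(q["opening"],3),round(q["gripper_force"],1)))(robot.sense())
H=(-.091,.041)
robot.grip(.45,30)
P,o=handle_pose(0,20,1,h=H,fwd=-.07); robot.goto(P,o)
c=trim(robot,P); s("pre"); print(P,o)
G,_=handle_pose(0,20,1,h=H); 
print(robot.move_straight(list(G+c-P),vel=.08,contact_N=8)); s("at"); print(G)
f=robot.grab_frame("scene"); w=robot.grab_frame("wrist")
cv2.imwrite("pics/v3.png",np.hstack([cv2.resize(w["image"],(400,300)),cv2.resize(f["image"][80:230,260:460],(400,300))])[:,:,::-1])
E
```

```text
pre 17.15 [ 0.4383 -0.1554  0.2217] [2.792 0.    1.867] [ 0.6  0.2 -0.6] [-0.12  0.35 -0.03] 0.449 0.0
[ 0.43808098 -0.15540562  0.22177848] [2.7925268 0.        1.8675023]
False
at 18.27 [ 0.4639 -0.1475  0.1486] [2.792 0.    1.867] [ 0.3 -0.5 -0.3] [-0.09  0.33 -0.  ] 0.454 0.0
[ 0.46359287 -0.14760585  0.14848246]
```

View pics/v3.png

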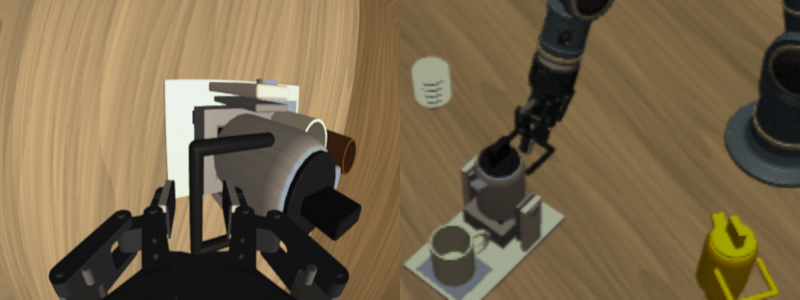

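In the wrist view the bar (at about (197,200)) lies between the two pads, and the forward finger is in the gap. I'll grip it and start to tip.

```bash
cat >> h.py <<'E'
H=(-.091,.041)
def show(robot,l,phi0=20):
    """report state; tilt from the sensed bar position about the hinge"""
    q=robot.sense(); zt=Ro.from_euler('xyz',q["tcp_rot"]).as_matrix()[:,2]
    b=q["tcp_pos"]-.008*zt; v=Ro.from_euler('z',-TY).apply(b-[*TIP,.115])
    print(l,round(q["t"],2),"bar",(v*1000).round(1),"r",round(np.hypot(v[0],v[2])*1000,1),"tilt",round((np.arctan2(v[2],-v[0])-np.arctan2(H[1],-H[0]))/D,1),"F",Ro.from_euler('z',-TY).apply(q["wrist_force"]).round(1),"op",round(q["opening"],3))
def arc(robot,a0,a1,off,step=4):
    for a in np.linspace(a0,a1,int(abs(a1-a0)/step)+1)[1:]:
        P,o=handle_pose(a,20,1,h=H); robot.move_straight(list(P+off),vel=.04,attitude=o); show(robot,round(a,1))
E
python3 - <<'E'
from h import *; from plant import robot
robot.grip(0.0,30); show(robot,"grip")
arc(robot,0,12,np.zeros(3))
E
```

```text
grip 18.74 bar [-91.6  -0.   40.6] r 100.2 tilt -0.4 F [-3.3 -1.5  1.6] op 0.104
4.0 19.06 bar [-87.5   0.2  47.4] r 99.5 tilt 4.2 F [-1.2  0.7 -0.7] op 0.101
8.0 19.38 bar [-84.4   0.2  53. ] r 99.6 tilt 7.9 F [-0.7 -0.1 -0.4] op 0.101
12.0 19.69 bar [-80.6   0.3  58.5] r 99.6 tilt 11.7 F [ 0.4 -0.5 -1.4] op 0.1
```

```bash
python3 - <<'E'
from h import *; from plant import robot
arc(robot,12,24,np.zeros(3))
f=robot.grab_frame("scene")
cv2.imwrite("pics/v4.png",cv2.resize(f["image"][80:230,240:440,::-1],(800,600)))
E
```

```text
16.0 20.01 bar [-76.4   0.2  63.9] r 99.6 tilt 15.7 F [ 0.9  0.2 -2.6] op 0.103
20.0 20.32 bar [-71.8   0.2  69.1] r 99.6 tilt 19.6 F [ 1.4  0.3 -3.8] op 0.102
24.0 20.64 bar [-66.9   0.2  73.8] r 99.6 tilt 23.6 F [ 1.7 -0.2 -5.7] op 0.104
```

View pics/v4.png

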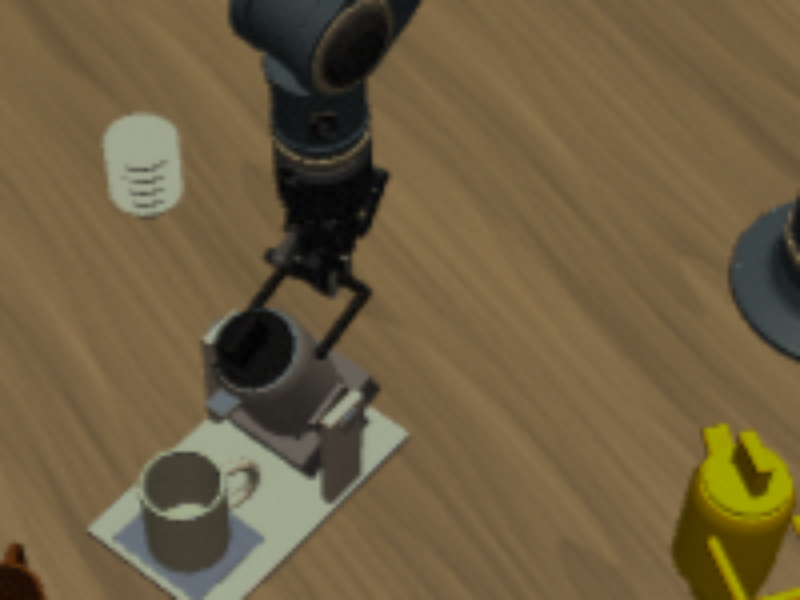

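Jug and cradle tip together (image centre, about (290,380)), with the mug at (185,510) untouched. I'll go on to 40° and hold there.

```bash
python3 - <<'E'
from h import *; from plant import robot
arc(robot,24,40.5,np.zeros(3))
f=robot.grab_frame("scene"); robot.sleep(.6); f2=robot.grab_frame("top"); robot.sleep(.7); show(robot,"held")
R=np.array([[np.cos(TY),np.sin(TY)],[-np.sin(TY),np.cos(TY)]])
for n,f in(("scene",f),("top",f2)):
    Q=cloud(f).reshape(-1,3); L=np.c_[(Q[:,:2]-TIP)@R.T,Q[:,2]-.115]; a=40*D
    J=np.c_[L[:,0]*np.cos(a)-L[:,2]*np.sin(a),L[:,1],L[:,0]*np.sin(a)+L[:,2]*np.cos(a)]
    lid=(np.hypot(J[:,0],J[:,1])<.038)&(abs(J[:,2]-.075)<.010)
    A=J[lid]; k=np.linalg.lstsq(np.c_[A[:,:2],np.ones(len(A))],A[:,2],rcond=None)[0] if len(A)>20 else [0]
    print(n,"lid",len(A),A.mean(0).round(4),"extra tilt deg",-np.degrees(np.arctan(k[0])).round(2))
E
```

```text
28.1 21.01 bar [-61.2   0.1  78.5] r 99.5 tilt 27.8 F [ 3.  -0.1 -7.1] op 0.097
32.2 21.32 bar [-55.4   0.1  82.6] r 99.4 tilt 31.9 F [ 3.8 -0.1 -7.3] op 0.102
36.4 21.64 bar [-49.4   0.   86.3] r 99.5 tilt 35.9 F [ 2.1 -0.1 -8.1] op 0.101
40.5 21.96 bar [-43.2  -0.   89.6] r 99.5 tilt 40.0 F [  3.3   0.3 -10.4] op 0.102
held 23.36 bar [-42.6   0.   90.3] r 99.8 tilt 40.5 F [ 1.9 -0.5 -8.9] op 0.102
scene lid 273 [-0.003   0.0089  0.0744] extra tilt deg -1.93
top lid 129 [-0.0021  0.022   0.0746] extra tilt deg -4.54
```

The lid plane suggests the jug lags the bar by 2–4°. I'll add 2.5°, hold again, then lower.

```bash
python3 - <<'E'
from h import *; from plant import robot
arc(robot,40.5,43,np.zeros(3),step=2.5)
f=robot.grab_frame("scene"); robot.sleep(1.5); show(robot,"held")
R=np.array([[np.cos(TY),np.sin(TY)],[-np.sin(TY),np.cos(TY)]])
Q=cloud(f).reshape(-1,3); L=np.c_[(Q[:,:2]-TIP)@R.T,Q[:,2]-.115]; a=40*D
J=np.c_[L[:,0]*np.cos(a)-L[:,2]*np.sin(a),L[:,1],L[:,0]*np.sin(a)+L[:,2]*np.cos(a)]
lid=(np.hypot(J[:,0],J[:,1])<.038)&(abs(J[:,2]-.075)<.010)
A=J[lid]; k=np.linalg.lstsq(np.c_[A[:,:2],np.ones(len(A))],A[:,2],rcond=None)[0]; print("lid",len(A),-np.degrees(np.arctan(k[0])))
arc(robot,43,3,np.zeros(3),step=4)
E
```

```text
43.0 23.61 bar [-38.    0.2  91.9] r 99.4 tilt 43.3 F [ 0.7 -0.6 -9.8] op 0.1
held 25.16 bar [-38.6   0.   92. ] r 99.8 tilt 43.0 F [ 2.   0.5 -9.1] op 0.105
lid 265 -2.0326575424980127
39.0 25.48 bar [-45.1  -0.2  89.6] r 100.3 tilt 39.0 F [ 1.7  0.3 -9.7] op 0.105
35.0 25.79 bar [-50.8  -0.   86.1] r 100.0 tilt 35.2 F [ 2.6 -0.5 -9.4] op 0.105
31.0 26.11 bar [-56.4  -0.   82.3] r 99.8 tilt 31.3 F [ 3.4 -0.3 -9. ] op 0.104
27.0 26.43 bar [-62.   -0.   78.1] r 99.7 tilt 27.3 F [ 3.5  0.3 -8.5] op 0.099
23.0 26.74 bar [-67.5  -0.   73.7] r 99.9 tilt 23.3 F [ 1.5  0.  -4.6] op 0.104
19.0 27.06 bar [-72.6  -0.1  68.8] r 100.1 tilt 19.2 F [ 0.4  0.8 -2.1] op 0.103
15.0 27.38 bar [-77.2  -0.1  63.6] r 100.0 tilt 15.2 F [-0.1  0.7 -1.6] op 0.102
11.0 27.69 bar [-81.5  -0.2  57.9] r 100.0 tilt 11.2 F [0.1 0.9 0.7] op 0.102
7.0 28.01 bar [-85.3  -0.2  52. ] r 99.9 tilt 7.1 F [-1.7  1.2  1.1] op 0.103
3.0 28.32 bar [-88.8  -0.3  45.9] r 99.9 tilt 3.1 F [-2.8  1.1  1.9] op 0.104
```

```bash
python3 - <<'E'
from h import *; from plant import robot
arc(robot,3,0,np.zeros(3),step=1.5)
robot.sleep(.2); show(robot,"0")
for a in(-.7,-1.4):
    P,o=handle_pose(a,20,1,h=H); hit=robot.move_straight(list(P),vel=.02,contact_N=8); show(robot,(a,hit))
    if hit: break
def ck():
    R=np.array([[np.cos(TY),np.sin(TY)],[-np.sin(TY),np.cos(TY)]])
    for n in("scene","top"):
        f=robot.grab_frame(n); Q=cloud(f).reshape(-1,3); L=(Q[:,:2]-TIP)@R.T; z=Q[:,2]
        l=(abs(z-.19)<.008)&(np.hypot(*L.T)<.036); A=L[l]
        if len(A)>20: k=np.linalg.lstsq(np.c_[A,np.ones(len(A))],z[l],rcond=None)[0]; print(n,"lid",len(A),"z0",k[2].round(4),"tilt",-np.degrees(k[0]).round(2))
    return f
ck(); f=robot.grab_frame("scene"); cv2.imwrite("pics/v5.png",cv2.resize(f["image"][80:230,240:440,::-1],(800,600)))
E
```

```text
1.5 28.57 bar [-89.6  -0.2  43.6] r 99.7 tilt 1.7 F [-2.3 -0.5  1.6] op 0.105
0.0 28.82 bar [-91.   -0.1  41.1] r 99.8 tilt 0.1 F [-4.3 -0.   2.9] op 0.105
0 29.02 bar [-90.7  -0.   41.3] r 99.7 tilt 0.2 F [-5.3  0.2  4.2] op 0.106
(-0.7, False) 29.27 bar [-91.5  -0.1  40. ] r 99.9 tilt -0.6 F [-5.4 -0.2  4.7] op 0.1
(-1.4, False) 29.52 bar [-92.   -0.2  39. ] r 99.9 tilt -1.3 F [-6.8  0.9  4.8] op 0.104
scene lid 222 z0 0.1894 tilt 0.54
top lid 402 z0 0.1896 tilt -0.58
```

View pics/v5.png

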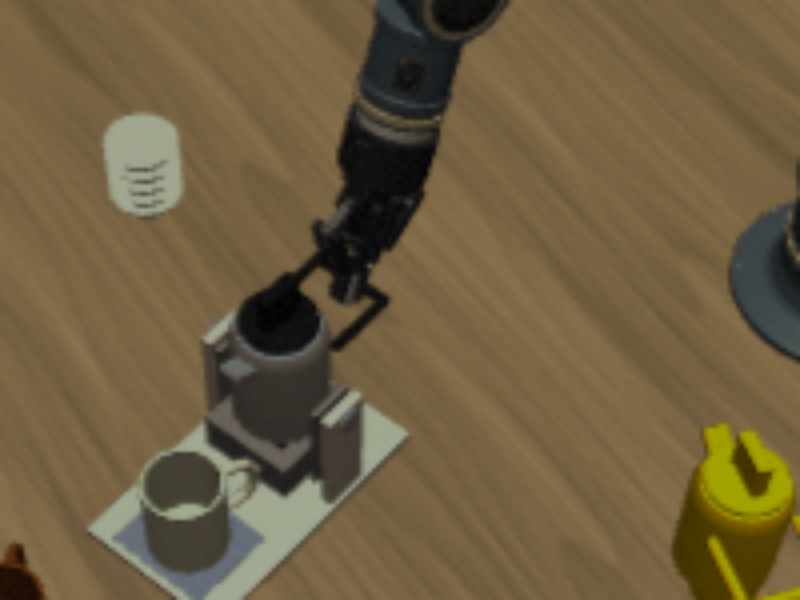

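The jug is level and home: the lid is at 189.5 mm and its tilt is 0 ± 0.6°. I'll let go, back off, check, and hand in.

```bash
python3 - <<'E'
from h import *; from plant import robot
robot.grip(.45); show(robot,"open")
P,o=handle_pose(-1.4,20,1,h=H,fwd=-.10); robot.move_straight(list(P),vel=.08)
P[2]+=.06; robot.move_straight(list(P),vel=.15); robot.sleep(.3)
R=np.array([[np.cos(TY),np.sin(TY)],[-np.sin(TY),np.cos(TY)]])
for n in("scene","top"):
    f=robot.grab_frame(n); Q=cloud(f).reshape(-1,3); L=(Q[:,:2]-TIP)@R.T; z=Q[:,2]
    l=(abs(z-.19)<.008)&(np.hypot(*L.T)<.036); A=L[l]
    k=np.linalg.lstsq(np.c_[A,np.ones(len(A))],z[l],rcond=None)[0]; print(n,"lid",len(A),"z0",k[2].round(4),"tilt",-np.degrees(k[0]).round(2))
    m=(z>.075)&(z<.095)&(np.hypot(L[:,0]-.125,L[:,1])<.045); print("mug",Q[m].mean(0).round(4))
show(robot,"end")
E
```

```text
open 30.07 bar [-91.2   0.   39.1] r 99.2 tilt -1.1 F [-0.  -0.5  0.4] op 0.446
scene lid 215 z0 0.1898 tilt 0.56
mug [ 0.667  -0.0844  0.0859]
top lid 395 z0 0.1896 tilt -0.92
mug [ 0.6667 -0.0856  0.0891]
end 32.52 bar [-131.3    0.2  199.1] r 238.5 tilt 32.3 F [ 0.2 -0.4  0.7] op 0.452
```

```bash
python3 -c "
from plant import robot
print(robot.close_job())"
```

```text
the job is handed in; nothing more can be done
None
```

The job is handed in at about 33 s: I plugged the jug into the socket, tipped it to about 40° (38–43° by two measures), held it there for over a second, lowered it level and still home, and let go; the mug did not move.

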